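Change the block at the drilling fixture and hold the next one ready

TASK

Lift the finished aluminium block out of the drilling fixture and drop it into the open grey crate beside the fixture. Then fetch the other aluminium block of the same size, which lies on the right of the bench in front of the blue vice (not one of those at the back edge), carry it clear over the crate and the tin in front of it without knocking the other things about, and stop with it level and square right over the fixture's empty seat, its underside about 1 cm above the tops of the two end stops. Finish while holding it there, gripped and still: do not let it touch the fixture and do not let go, as I want to brush the seat clean first.

Things in the scene. Friction and masses are not known exactly. Their poses are not given: they have to be found in the camera images.
- finished_block_c (a point): Centre (11 mm above its underside) of the finished block: bare aluminium, 38 mm (its x) by 52 mm (its y) by 22 mm high, a shallow dimple in its top, about 0.12 kg. It sits in the fixture between the end stops, its underside 12 mm above the bench and its top 12 mm above the stops; its two 52 mm long sides are free to grip, across 38 mm.
- next_block_c (a point): Centre (11 mm above its underside) of the next block, the same shape and size as the finished one: 38 mm (its x) by 52 mm (its y) by 22 mm high, about 0.12 kg. It lies flat on the bench to the robot's right, in front of the blue vice, among a smaller steel block and a brass cube. Either way round is right over the seat.
- seat_top (a point): Middle of the fixture's seat, at the level of the end stops' tops (22 mm above the bench). The seat is 43 mm (x) by 55 mm (y), between two U-shaped steel stops that rise 10 mm above the plate at +y and -y; their lips reach only 6.5 mm along the block's long sides from each end, so the middle 42 mm of these is open. A block in it has its x and y along the fixture's x and y.
- fixture: The drilling fixture, fixed to the bench: a dark steel plate 116 mm (x) by 124 mm (y) by 12 mm thick, with the end stops and four bolt heads 5 mm high in its corners; origin at the centre of its underside, on the bench.
- crate_in (a point): Centre of the inner floor (4 mm above the bench) of the parts crate: an open grey sheet-metal box, 160 mm (x) by 120 mm (y) by 70 mm high outside, walls 4 mm, fixed to the bench between the fixture and the next block.
- crate: The parts crate described at crate_in; origin at the centre of its underside.
- tin: Open round tin with bolts in it, 67 mm across, 58 mm high, standing loose at the crate's near right corner (a second such tin stands at the back edge); origin at the centre of its underside. Not to be disturbed.
- oiler: Red oil can with a long spout, 65 x 86 mm, 174 mm high, standing loose behind the crate; origin at the centre of its underside. Not to be disturbed.
- small_block_c (a point): Centre of a smaller steel block, 30 x 40 x 18 mm, lying on the bench at the robot's right. Leave it alone.
- brass_cube_c (a point): Centre of a brass cube, 28 x 28 x 24 mm, lying on the bench at the robot's right. Leave it alone.
- finished_block: The finished block; origin at the centre of its underside.
- next_block: The next block; origin at the centre of its underside.
Mind the look-alikes: they are no part of the job. What is shaped like the finished_block but purple is not meant.

How it is judged:
On the way:
1. the finished block lies released and at rest in the crate (x of finished_block_c in the frame of crate_in between -0.076 and 0.076 m and y of finished_block_c in the frame of crate_in between -0.056 and 0.056 m and z of finished_block_c in the frame of crate_in between 0 and 0.05 m and contact force between the fingers and finished_block below 0.1 N and linear speed of finished_block below 0.03 m/s), for 0.2 s.
At the end, for the whole second after the job is handed in: The next block is held by the fingers, still, touching nothing else, centred over the seat within 7 mm and square to it within 0.12 rad (either way round), level within 0.12 rad, its underside 3 to 20 mm above the tops of the end stops; the finished block lies released and at rest in the crate (all of step 1 and horizontal distance between next_block_c and seat_top below 0.007 m and z of next_block_c in the frame of seat_top between 0.014 and 0.031 m and angle between the x axis of next_block_c and the x axis of seat_top, either way round below 0.12 rad and angle between next_block_c's own z axis and vertical below 0.12 rad and contact force between the fingers and next_block above 2 N and contact force between next_block and fixture below 0.1 N and linear speed of next_block below 0.02 m/s); the arm keeps its last pose, push and grip.
It fails at once if the next block touches the fixture, the crate or another loose thing (contact force between next_block and fixture above 0.5 N or contact force between next_block and crate above 0.5 N or contact force between next_block and tin above 0.5 N or contact force between next_block and oiler above 0.5 N or contact force between next_block and finished_block above 0.5 N).
It fails at once if a bystander is pushed more than 2 cm (distance of any of tin, oiler, small_block_c, brass_cube_c from where it was at the start of the episode above 0.02 m).
It fails at once if a bystander is tipped (angle between any of tin, oiler, small_block_c, brass_cube_c's own z axis and vertical above 0.4 rad).
It also fails if it takes over 56 s, if anything falls off the work surface, if the arm or the gripper's body presses on something with over 40 N, if the wrist force passes 120 N, or if a joint passes its speed limit or range.

ROBOT

A 6-joint arm with a two-finger parallel gripper is mounted at the origin on a cart in front of the work surface, level with it; the furniture and walls round the work are solid. World frame = base frame: x ahead of the robot, y to its left, z up, the work surface at z = 0. Lengths are in m, angles in rad, forces in N, time in s.
With the tool pointing down it reaches from about 0.425 to 0.95 m from the base axis. Payload 14.7 kg.
Tool frame: the origin (TCP) lies midway between the tips of the shut fingers; the grasp point (between the pads) lies manip.tcp_to_grasp behind it (manip.tcp_to_grasp is the distance from the TCP to the grasp point, in m); z points along the fingers, y is the line along which they close (so a half turn about z gives the same grasp; the last joint's range is limited). The gripper opens to 85 mm and grips with 20 to 120 N. Pads are 22 mm wide; open, the fingers measure 114 mm over their backs; the gripper's body (76 mm by 85 mm) begins 54 mm behind the grasp point. The pads swing forward as they close: fully open they stand 13 mm farther back than shut.
Start: joints at [-1.332, 0.48, 1.596, -0, 1.065, -0.047], TCP at [0.183, -0.624, 0.231] pointing down, gripper open.
Joint ranges: [-2.75, 2.75], [-0.82, 2.05], [0.23, 2.67], [-1.56, 4.7], [0.09, 2.69], [-2.92, 2.92]. Speed limits (rad/s): [1.89, 1.89, 2.39, 3.01, 3.01, 3.01].

INTERFACE

Orientations are given as a unit quaternion [w, x, y, z].
In Python, from rig import manip gives the robot as it stands.
- The arm moves only by the tool arm_command, never from a script. Its argument "series" is a list of rows, each a list of 5 numbers: the shift along the tool's x, y, z in m, then the turn about the tool's z in rad, then the closure, from -1 (fully open) to 1 (shut), so that 0 is half open. A call has 1 to 5 rows; each row is the pose to reach, as a shift and turn from the pose commanded when the call began, along the tool's axes at that moment; what a row does not reach only later rows make up. A row lasts 1/8 s, in which the tool goes at most 62.5 mm and 10.7 degrees, less where a joint would pass 70% of its speed; a pose out of reach is approached as far as the arm can. A call with a gripper value outside its range is refused whole. The fingers move at their own pace and stop on an object; "force" is the grip in N (left out, the last holds). Time passes only in rows, so rows that repeat a pose let the fingers close. It gives the time, the measured TCP pose, the force, the opening and the grip force at its end, in the units of the state.
- manip.observe(): the state, without advancing time (a new reading comes with each control period).
- manip.grab_frame(name): name is "scene" or "top" or "wrist"; returns a dict with "img" (400x640x3 uint8, red, green, blue), "z_map" (400x640 float32, m along the optical axis (not along the pixel's ray), 0 where there is no reading), "vertical_fov" (degrees; the focal length in pixels is half the picture's height over the tangent of half this angle, whatever the lens; pixels are square), "cx", "cy" (the principal point, pixels), "rvec" (rotation vector, rad) and "tvec" (3), from world to camera coordinates, as OpenCV has them. Camera axes: x right, y down, z forward; pixel columns grow to the right and rows downward; lengths in m; the calibration is good to about 2 mm. A picture is of the moment at which its call begins.
- manip.close_job(): hands the job in; it is judged then, once.
Trained networks look in the newest picture that a camera, given by its name, has taken for a name from the list of things; names that differ only in an ending like _2 or _b are one class to them, and where a whole thing is asked for, a point or a joint stands for the part that bears it (a point fixed in the world has none). Each returns a list of dicts, best first, with "confidence" (0 to 1); they miss things now and then, are a little off and sometimes report something else, mostly with a low value. They report only what shows in the picture. A call takes as long as a camera call. They do not tell look-alikes from the thing itself.
- manip.trace(label, camera): "mask" (400x640 bool, what is visible of it) and "rect" ([left, top, right, bottom] in pixels, round what is visible of it).
- manip.landmark_of(label, camera): "location" ([column, row] in pixels: a listed point, or the origin of a listed thing).
The state is a dict: "time": time; "joints": joint angles; "qd": joint speeds; "joint_torque": joint torques, N m; "tool_pos": TCP position; "tool_rot": TCP orientation; "wrist_force": force on the tool from outside, world axes, zero at the start; "torque": the same for the moment, N m; "finger_gap": finger opening in m; "grasp_force": force on a finger pad.
Only numpy, scipy, OpenCV 4.12 (cv2) and the standard library are available. Lean on these libraries where they do the work, as an engineer would, in place of code of your own. Each camera call takes 0.05 s, during which the arm holds its last target. There are 200 camera calls.

## Working session

There is one attempt and no reset: what is moved stays moved. The work goes in short steps, Python scripts to look and compute and a tool call to move; the robot and the scene stay as the last step left them, time stands still between calls to the robot, and variables do not carry over. Pictures are saved under pics/ and viewed, at most 10 in all, crops included, and the job is handed in when it is done.

Besides the shell and the picture viewer there is one more tool, called as name(argument=value, ...), one argument or row to a line, values as JSON. arm_command: Moves the arm, as the interface text tells. Its arguments: {"type":"object","properties":{"series":{"type":"array"},"force":{"type":"number"}},"required":["series"]}

```bash
mkdir -p pics
cat > h.py <<'E'
import numpy as np, cv2
from rig import manip
def cam(f):
    R,_=cv2.Rodrigues(np.array(f["rvec"],float)); t=np.array(f["tvec"],float).ravel()
    return R,t,200/np.tan(np.radians(f["vertical_fov"])/2)
def cloud(f):
    R,t,F=cam(f); z=f["z_map"]; v,u=np.mgrid[0:400,0:640]
    P=np.stack([(u-f["cx"])/F*z,(v-f["cy"])/F*z,z],-1)
    return (P-t)@R
def ray(f,px,h):
    R,t,F=cam(f); d=R.T@np.array([(px[0]-f["cx"])/F,(px[1]-f["cy"])/F,1]); c=-R.T@t
    return c+d*(h-c[2])/d[2]
def save(f,n): cv2.imwrite("pics/"+n,f["img"][:,:,::-1])
E
python3 - <<'E'
from h import *
s=manip.observe(); print({k:np.round(v,3) for k,v in s.items()}, manip.tcp_to_grasp)
fr={c:manip.grab_frame(c) for c in("top","scene")}
save(fr["top"],"top.png"); save(fr["scene"],"scene.png")
f=fr["top"]; R,t,F=cam(f); print("cam",-R.T@t); C=cloud(f)
for n,h in [("finished_block_c",.023),("next_block_c",.011),("seat_top",.022),("fixture",0),("crate_in",.004),("tin",0),("oiler",0),("small_block_c",.009),("brass_cube_c",.012)]:
    for d in manip.landmark_of(n,"top")[:3]: print(n,np.round(d["confidence"],2),np.round(d["location"]),np.round(ray(f,d["location"],h),3))
E
```

```text
{'time': np.float64(0.0), 'joints': array([-1.332,  0.481,  1.597,  0.   ,  1.065, -0.047]), 'qd': array([ 0.001, -0.001,  0.002, -0.   , -0.   ,  0.001]), 'joint_torque': array([-3.0000e-03, -9.5065e+01, -4.3018e+01, -0.0000e+00,  1.2000e-02,
       -0.0000e+00]), 'tool_pos': array([ 0.183, -0.623,  0.231]), 'tool_rot': array([-0.001,  0.99 ,  0.142, -0.   ]), 'wrist_force': array([ 0.331,  0.554, -0.241]), 'torque': array([-0.041, -0.036, -0.026]), 'grasp_force': np.float64(0.0), 'finger_gap': np.float64(0.086)} 0.0187
cam [ 3.89531541e-01 -2.90287360e-04  1.24354684e+00]
finished_block_c 0.72 [237. 223.] [0.534 0.215 0.023]
finished_block_c 0.6 [233. 221.] [0.539 0.228 0.023]
finished_block_c 0.59 [181. 214.] [0.557 0.379 0.023]
next_block_c 0.79 [391. 208.] [ 0.592 -0.237  0.011]
next_block_c 0.3 [236. 225.] [0.53  0.22  0.011]
next_block_c 0.16 [407. 256.] [ 0.45  -0.283  0.011]
seat_top 0.71 [238. 224.] [0.533 0.213 0.022]
seat_top 0.27 [391. 205.] [ 0.599 -0.234  0.022]
fixture 0.95 [234. 220.] [0.544 0.229 0.   ]
crate_in 0.41 [445. 220.] [ 0.562 -0.4    0.004]
tin 0.62 [356. 245.] [ 0.48  -0.134  0.   ]
oiler 0.81 [286. 156.] [0.747 0.084 0.   ]
oiler 0.27 [390. 203.] [ 0.608 -0.235  0.   ]
small_block_c 0.63 [402. 256.] [ 0.452 -0.269  0.009]
brass_cube_c 0.45 [446. 219.] [ 0.562 -0.402  0.012]
```

View pics/top.png

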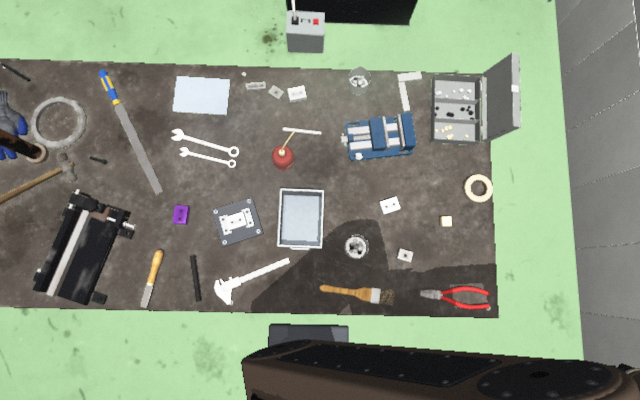

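View pics/scene.png

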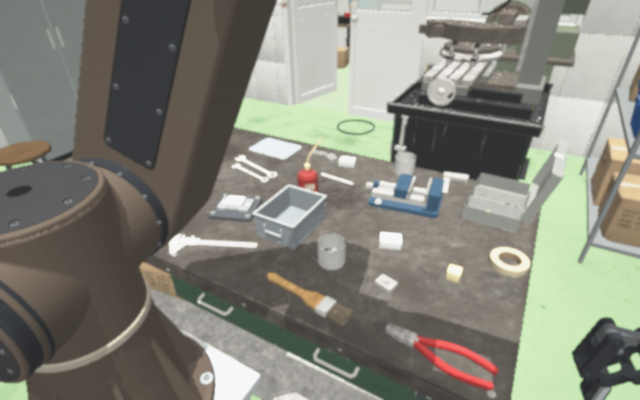

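The top picture shows the fixture with its block at about (237,221), the crate at (300,218), the tin at (356,247) and the oiler at (282,155). The next block is at (390,205), the small block at (405,256) and the brass cube at (446,221); the purple look-alike is at (181,214). The scene view agrees.

```bash
cat >> h.py <<'E'
def rect(P):
    c,s,a=cv2.minAreaRect(P[:,:2].astype(np.float32)*1000); b=cv2.boxPoints((c,s,a)); e=[b[1]-b[0],b[2]-b[1]]
    l=max(e,key=np.linalg.norm); return np.round(c,1),np.round(sorted(s),1),"long axis deg %.1f"%(np.degrees(np.arctan2(l[1],l[0]))%180)
def mask_rect(f,d,h):
    ys,xs=np.nonzero(d["mask"]); return rect(np.array([ray(f,(x,y),h) for x,y in zip(xs,ys)]))
E
python3 - <<'E'
from h import *
f=manip.grab_frame("top"); C=cloud(f)
for n,h in [("fixture",.012),("crate",.07),("next_block",.022),("finished_block",.034),("tin",.058),("oiler",.1)]:
    for d in manip.trace(n,"top")[:2]: print(n,round(d["confidence"],2),d["rect"],*mask_rect(f,d,h), "zmax",np.round(np.percentile(C[d["mask"]][:,2],[50,95]),3))
E
```

```text
fixture 0.74 [208.5, 195.6, 262.9, 245.7] [540.5 217.9] [116.7 127.8] long axis deg 109.9 zmax [0.014 0.025]
next_block 0.77 [379.1, 198.5, 397.9, 214.3] [ 598.9 -229.7] [39.5 57. ] long axis deg 108.3 zmax [0.022 0.027]
finished_block 0.62 [172.8, 205.9, 189.6, 224.4] [554.9 376.5] [48.3 59.4] long axis deg 173.5 zmax [0.021 0.027]
finished_block 0.56 [225.4, 210.0, 251.8, 232.6] [539.4 217.2] [42.7 55. ] long axis deg 110.3 zmax [0.035 0.039]
oiler 0.56 [272.3, 145.0, 295.4, 166.0] [716.1  85.7] [58.9 72.7] long axis deg 2.4 zmax [0.063 0.093]
```

```bash
cat >> h.py <<'E'
from scipy.spatial.transform import Rotation as Ro
def go(xyz,head):
    s=manip.observe(); q=s["tool_rot"]; M=Ro.from_quat([q[1],q[2],q[3],q[0]]).as_matrix()
    h0=np.degrees(np.arctan2(M[1,0],M[0,0])); dt=-((head-h0+180)%360-180)
    print("t %.2f"%s["time"],"pos",np.round(s["tool_pos"],4),"head %.1f tilt %.3f"%(h0,np.arccos(-M[2,2])),"-> shift",np.round(M.T@(np.array(xyz)-s["tool_pos"]),4),"turn %.3f"%np.radians(dt),"gap %.3f F %.1f"%(s["finger_gap"],s["grasp_force"]))
E
python3 - <<'E'
from h import *
go([.58,-.23,.25],108)
E
```

```text
t 0.90 pos [ 0.1833 -0.6236  0.2313] head 16.4 tilt 0.000 -> shift [ 0.4916 -0.2658 -0.0187] turn -1.599 gap 0.086 F 0.0
```

arm_command(
  series=[
    [0.492, -0.266, -0.019, -1.6, -1],
    [0.492, -0.266, -0.019, -1.6, -1],
    [0.492, -0.266, -0.019, -1.6, -1],
    [0.492, -0.266, -0.019, -1.6, -1],
    [0.492, -0.266, -0.019, -1.6, -1],
  ],
)

```text
time: 1.52
tool_pos: [0.4062, -0.4022, 0.2422]
tool_rot: [0.0, 0.817, 0.577, 0.0]
wrist_force: [0.4, -0.5, 0.8]
finger_gap: 0.0859
grasp_force: 0.0
```

Run:
```python
from h import *
go([.58,-.23,.25],108)
```

```text
t 1.52 pos [ 0.4062 -0.4022  0.2422] head 70.4 tilt 0.001 -> shift [ 0.2205  0.1061 -0.0078] turn -0.656 gap 0.086 F 0.0
```

arm_command(
  series=[
    [0.22, 0.106, -0.008, -0.656, -1],
    [0.22, 0.106, -0.008, -0.656, -1],
    [0.22, 0.106, -0.008, -0.656, -1],
    [0.22, 0.106, -0.008, -0.656, -1],
    [0.22, 0.106, -0.008, -0.656, -1],
  ],
)

```text
time: 2.15
tool_pos: [0.5821, -0.2299, 0.2499]
tool_rot: [0.0, 0.588, 0.809, 0.0]
wrist_force: [-0.1, -0.8, -0.3]
finger_gap: 0.0856
grasp_force: 0.0
```

```bash
cat >> h.py <<'E'
def look(name,zt,tag,radius=.05,center=None):
    f=manip.grab_frame("wrist"); save(f,tag+".png"); C=cloud(f); ok=f["z_map"]>0
    for d in manip.trace(name,"wrist")[:2]:
        m=d["mask"]&ok; P=C[m]; T=P[np.abs(P[:,2]-zt)<.005]
        print(name,round(d["confidence"],2),np.round(d["rect"]),"mask@zt",mask_rect(f,d,zt),"n",len(T)); 
        if len(T)>50: print("  depth top",rect(T),"z %.4f"%np.median(T[:,2]))
    if center is not None:
        m=ok&(np.hypot(C[...,0]-center[0],C[...,1]-center[1])<radius)&(np.abs(C[...,2]-zt)<.005)
        if m.sum()>50: print("  cloud",rect(C[m]),"z %.4f n %d"%(np.median(C[m][:,2]),m.sum()))
    return f,C
E
python3 - <<'E'
from h import *
go([.58,-.23,.25],108)
look("next_block",.022,"w1",.045,(.599,-.23))
go([.525,.218,.25],110)
E
```

```text
t 2.15 pos [ 0.5821 -0.2299  0.2499] head 108.0 tilt 0.001 -> shift [ 0.0006 -0.0021 -0.0001] turn -0.000 gap 0.086 F 0.0
next_block 0.64 [320. 150. 353. 198.] mask@zt (array([ 600.4, -229.8]), array([37.2, 54. ]), 'long axis deg 107.9') n 1310
  depth top (array([ 600.4, -231.4]), array([37.1, 52.3]), 'long axis deg 109.7') z 0.0222
  cloud (array([ 600.4, -231.5]), array([37.3, 52.6]), 'long axis deg 109.8') z 0.0222 n 1341
t 2.25 pos [ 0.5797 -0.2324  0.2497] head 107.7 tilt 0.000 -> shift [ 4.457e-01  8.510e-02 -3.000e-04] turn -0.040 gap 0.085 F 0.0
```

arm_command(
  series=[
    [0.446, 0.085, 0, -0.04, -1],
    [0.446, 0.085, 0, -0.04, -1],
    [0.446, 0.085, 0, -0.04, -1],
    [0.446, 0.085, 0, -0.04, -1],
    [0.446, 0.085, 0, -0.04, -1],
  ],
)

```text
time: 2.88
tool_pos: [0.5414, 0.0777, 0.2502]
tool_rot: [0.0, 0.575, 0.818, 0.0]
wrist_force: [-0.0, -0.5, -0.2]
finger_gap: 0.0851
grasp_force: 0.0
```

Run:
```python
from h import *
go([.525,.218,.25],110)
```

```text
t 2.88 pos [0.5414 0.0777 0.2502] head 109.8 tilt 0.000 -> shift [1.376e-01 3.210e-02 1.000e-04] turn -0.003 gap 0.085 F 0.0
```

arm_command(
  series=[
    [0.138, 0.032, 0, 0, -1],
    [0.138, 0.032, 0, 0, -1],
    [0.138, 0.032, 0, 0, -1],
    [0.138, 0.032, 0, 0, -1],
    [0.138, 0.032, 0, 0, -1],
  ],
)

```text
time: 3.5
tool_pos: [0.5253, 0.2163, 0.2499]
tool_rot: [0.0, 0.575, 0.819, -0.0]
wrist_force: [0.0, -0.5, 0.4]
finger_gap: 0.0854
grasp_force: 0.0
```

Run:
```python
from h import *
f,C=look("finished_block",.034,"w2",.05,(.54,.218))
d=manip.trace("fixture","wrist")
for k in d[:1]: print("fix",k["confidence"],mask_rect(f,k,.012))
ok=f["z_map"]>0; near=np.hypot(C[...,0]-.54,C[...,1]-.218)<.1
for z in (.012,.022):
    m=ok&near&(abs(C[...,2]-z)<.004); print(z,m.sum(),rect(C[m]))
for p in manip.landmark_of("seat_top","wrist")[:1]: print("seat",p["confidence"],ray(f,p["location"],.022))
go([.54,.218,.1],110)
```

```text
finished_block 0.75 [375.   2. 440.  64.] mask@zt (array([554.9, 377.9]), array([41.9, 52. ]), 'long axis deg 176.7') n 0
finished_block 0.64 [323. 151. 359. 197.] mask@zt (array([541.7, 220.3]), array([38.6, 54.5]), 'long axis deg 109.7') n 1425
  depth top (array([541.7, 218.6]), array([37.6, 51.9]), 'long axis deg 109.7') z 0.0342
  cloud (array([541.8, 218.5]), array([37.6, 52.1]), 'long axis deg 109.7') z 0.0342 n 1442
fix 0.89 (array([541.5, 218.4]), array([117.1, 125.1]), 'long axis deg 109.5')
0.012 6324 (array([541.6, 218.3]), array([116.4, 122.7]), 'long axis deg 109.8')
0.022 1612 (array([541. , 218.2]), array([102.3, 111.5]), 'long axis deg 109.4')
seat 0.92 [0.53846276 0.21366369 0.022     ]
t 3.70 pos [0.5254 0.2168 0.2499] head 109.9 tilt 0.000 -> shift [-0.0038  0.0142  0.1499] turn -0.002 gap 0.086 F 0.0
```

View pics/w2.png

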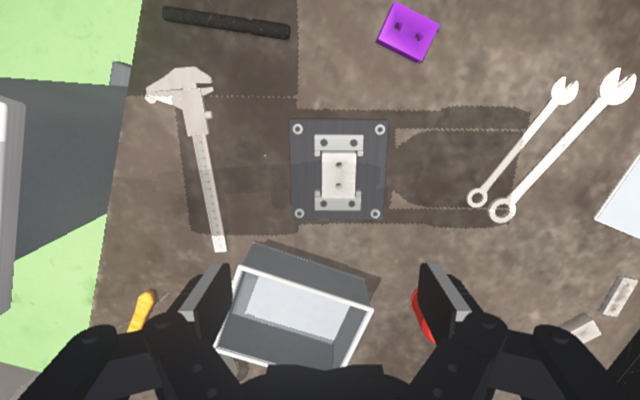

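The block in the fixture is at (340,175) and square with the plate, and the crate and calipers are clear of it. The measurements agree at (0.5417, 0.2185), 109.7°.

arm_command(
  series=[
    [-0.004, 0.016, 0.06, 0.003, -1],
    [-0.004, 0.016, 0.12, 0.003, -1],
    [-0.004, 0.016, 0.17, 0.003, -1],
    [-0.004, 0.016, 0.19, 0.003, -1],
    [-0.004, 0.016, 0.19, 0.003, -1],
  ],
)

```text
time: 4.32
tool_pos: [0.5406, 0.2188, 0.0584]
tool_rot: [-0.001, 0.575, 0.818, -0.001]
wrist_force: [-0.5, 0.1, 0.1]
finger_gap: 0.0853
grasp_force: 0.0
```

Run:
```python
from h import *
go([.5417,.2185,.0135],109.7)
f=manip.grab_frame("top")
for n in("crate","crate_in","tin"):
    for d in manip.trace(n,"top")[:2]: print(n,round(d["confidence"],2),d["rect"],*mask_rect(f,d,.07))
C=cloud(f); m=(f["z_map"]>0)&(abs(C[...,2]-.07)<.004)&(np.hypot(C[...,0]-.54,C[...,1]-.05)<.13); print("rim",m.sum(),rect(C[m]))
m=(f["z_map"]>0)&(abs(C[...,2]-.058)<.006)&(np.hypot(C[...,0]-.47,C[...,1]+.12)<.06); print("tin",m.sum(),rect(C[m]))
```

```text
t 4.33 pos [0.5406 0.2188 0.0584] head 109.8 tilt 0.003 -> shift [-0.0006  0.0011  0.0449] turn 0.001 gap 0.085 F 0.0
crate 0.71 [275.6, 185.9, 326.5, 248.3] [547.9  30.2] [126.  174.6] long axis deg 179.1
crate 0.28 [441.0, 215.1, 451.2, 224.4] [ 550.4 -380.2] [20.  26.5] long axis deg 91.5
tin 0.66 [346.3, 235.6, 370.7, 256.5] [ 475.1 -127.9] [64.4 66.9] long axis deg 0.2
tin 0.54 [271.1, 143.3, 297.7, 167.5] [724.8  86.4] [63.2 74.5] long axis deg 20.6
rim 330 (array([549.5,  30.2]), array([125.8, 166.1]), 'long axis deg 179.3')
tin 50 (array([ 474.7, -131. ]), array([63.1, 65.3]), 'long axis deg 0.7')
```

arm_command(
  series=[
    [-0.0006, 0.001, 0.025, 0.001, -1],
    [-0.0006, 0.001, 0.045, 0.001, -1],
    [-0.0006, 0.001, 0.045, 0.001, -1],
    [-0.0006, 0.001, 0.045, 0.001, 0.2],
    [-0.0006, 0.001, 0.045, 0.001, 0.6],
  ],
  force=50,
)

```text
time: 5.15
tool_pos: [0.5434, 0.2197, 0.0161]
tool_rot: [0.001, 0.575, 0.818, 0.001]
wrist_force: [1.2, 0.8, 0.2]
finger_gap: 0.0515
grasp_force: 0.0
```

arm_command(
  series=[
    [0, 0, 0, 0, 1],
    [0, 0, 0, 0, 1],
    [0, 0, 0, 0, 1],
    [0, 0, 0, 0, 1],
    [0, 0, 0, 0, 1],
  ],
)

```text
time: 5.78
tool_pos: [0.543, 0.2196, 0.0159]
tool_rot: [0.0, 0.575, 0.818, 0.0]
wrist_force: [-1.8, -0.4, 11.1]
finger_gap: 0.0367
grasp_force: 49.9
```

Run:
```python
from h import *
go([.549,.03,.2],109.7)
```

```text
t 5.78 pos [0.543  0.2196 0.0159] head 109.7 tilt 0.001 -> shift [-0.1805 -0.0582 -0.1842] turn 0.001 gap 0.037 F 49.9
```

arm_command(
  series=[
    [0, 0, -0.03, 0, 1],
    [0, 0, -0.08, 0, 1],
    [0, 0, -0.12, 0, 1],
    [-0.05, -0.016, -0.12, 0, 1],
    [-0.1, -0.032, -0.12, 0, 1],
  ],
)

```text
time: 6.4
tool_pos: [0.5466, 0.1138, 0.136]
tool_rot: [0.001, 0.575, 0.818, 0.001]
wrist_force: [0.4, -0.6, -1.9]
finger_gap: 0.0369
grasp_force: 51.4
```

Run:
```python
from h import *
go([.549,.03,.1],90)
```

```text
t 6.40 pos [0.5466 0.1138 0.136 ] head 109.8 tilt 0.002 -> shift [-0.0797 -0.0262  0.036 ] turn 0.346 gap 0.037 F 51.4
```

arm_command(
  series=[
    [-0.05, -0.016, 0, 0.17, 1],
    [-0.08, -0.026, 0, 0.346, 1],
    [-0.08, -0.026, 0, 0.346, 1],
    [-0.08, -0.026, 0.05, 0.346, 1],
    [-0.08, -0.026, 0.1, 0.346, 1],
  ],
)

```text
time: 7.02
tool_pos: [0.5496, 0.0312, 0.0346]
tool_rot: [0.001, 0.707, 0.708, 0.001]
wrist_force: [0.5, 0.3, -1.9]
finger_gap: 0.0367
grasp_force: 51.3
```

arm_command(
  series=[
    [0, 0, 0.01, 0, 1],
    [0, 0, 0.01, 0, 1],
    [0, 0, 0.01, 0, 0],
    [0, 0, 0.01, 0, -0.3],
    [0, 0, 0.01, 0, -0.3],
  ],
)

```text
time: 7.65
tool_pos: [0.5494, 0.0304, 0.0259]
tool_rot: [0.001, 0.708, 0.707, 0.001]
wrist_force: [0.1, -0.5, 0.5]
finger_gap: 0.0553
grasp_force: 0.0
```

Run:
```python
from h import *
go([.549,.03,.18],90)
```

```text
t 7.65 pos [0.5494 0.0304 0.0259] head 89.9 tilt 0.002 -> shift [-0.0004 -0.0002 -0.1541] turn -0.001 gap 0.055 F 0.0
```

arm_command(
  series=[
    [0, 0, -0.05, 0, -0.3],
    [0, 0, -0.11, 0, -0.3],
    [0, 0, -0.17, 0, -0.5],
    [0, 0, -0.2, 0, -1],
    [0, 0, -0.2, 0, -1],
  ],
)

```text
time: 8.28
tool_pos: [0.5502, 0.0304, 0.2279]
tool_rot: [0.002, 0.708, 0.707, 0.002]
wrist_force: [0.3, -0.2, -0.3]
finger_gap: 0.0854
grasp_force: 0.0
```

Run:
```python
from h import *
f,C=look("finished_block",.026,"w3",.06,(.549,.03))
go([.594,-.231,.22],109)
```

```text
finished_block 0.88 [306. 148. 341. 199.] mask@zt (array([550.5,  32.3]), array([37.9, 55.5]), 'long axis deg 88.9') n 1548
  depth top (array([550.3,  30.5]), array([37.9, 52.2]), 'long axis deg 89.2') z 0.0262
  cloud (array([549.4,  15. ]), array([43.7, 83.2]), 'long axis deg 89.5') z 0.0262 n 1698
t 8.38 pos [0.5486 0.0304 0.225 ] head 89.9 tilt 0.000 -> shift [-0.2613  0.0458  0.005 ] turn -0.333 gap 0.085 F 0.0
```

View pics/w3.png

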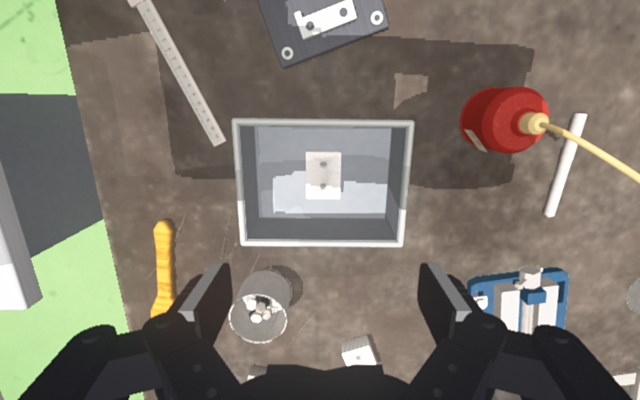

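The finished block lies flat in the crate at (323,175). The tin at (260,305) and the oiler at (505,120) are untouched.

arm_command(
  series=[
    [-0.261, 0.046, 0.005, -0.333, -1],
    [-0.261, 0.046, 0.005, -0.333, -1],
    [-0.261, 0.046, 0.005, -0.333, -1],
    [-0.261, 0.046, 0.005, -0.333, -1],
    [-0.261, 0.046, 0.005, -0.333, -1],
  ],
)

```text
time: 9.0
tool_pos: [0.5938, -0.2337, 0.218]
tool_rot: [-0.001, 0.582, 0.813, -0.0]
wrist_force: [1.2, 0.5, -0.6]
finger_gap: 0.0854
grasp_force: 0.0
```

Run:
```python
from h import *
look("next_block",.022,"w4",.045,(.6,-.231))
go([.6004,-.2313,.05],109.5)
```

```text
next_block 0.94 [312. 149. 348. 201.] mask@zt (array([ 599.8, -230.4]), array([37.2, 54.9]), 'long axis deg 110.1') n 1589
  depth top (array([ 600.4, -231.8]), array([37.3, 52.3]), 'long axis deg 109.8') z 0.0222
  cloud (array([ 600.4, -231.8]), array([37.3, 52.3]), 'long axis deg 109.8') z 0.0222 n 1592
t 9.10 pos [ 0.5939 -0.2327  0.2182] head 108.8 tilt 0.002 -> shift [-0.0009  0.0069  0.1682] turn -0.011 gap 0.085 F 0.0
```

arm_command(
  series=[
    [-0.001, 0.007, 0.06, -0.017, -1],
    [-0.001, 0.007, 0.12, -0.017, -1],
    [-0.001, 0.007, 0.16, -0.017, -1],
    [-0.001, 0.007, 0.168, -0.017, -1],
    [-0.001, 0.007, 0.168, -0.017, -1],
  ],
)

```text
time: 9.72
tool_pos: [0.6015, -0.2285, 0.0523]
tool_rot: [-0.0, 0.574, 0.819, 0.0]
wrist_force: [0.5, -0.3, 0.9]
finger_gap: 0.0852
grasp_force: 0.0
```

Run:
```python
from h import *
go([.6004,-.2318,.005],109.8)
```

```text
t 9.72 pos [ 0.6015 -0.2285  0.0523] head 110.0 tilt 0.000 -> shift [-0.0027 -0.0021  0.0473] turn 0.004 gap 0.085 F 0.0
```

arm_command(
  series=[
    [-0.0027, -0.002, 0.025, 0.004, -1],
    [-0.0027, -0.002, 0.046, 0.004, -1],
    [-0.0027, -0.002, 0.046, 0.004, -1],
    [-0.0027, -0.002, 0.046, 0.004, 0.2],
    [-0.0027, -0.002, 0.046, 0.004, 0.6],
  ],
  force=60,
)

```text
time: 10.35
tool_pos: [0.601, -0.2327, 0.0068]
tool_rot: [0.001, 0.575, 0.818, 0.0]
wrist_force: [0.2, -0.1, -0.3]
finger_gap: 0.0517
grasp_force: 0.0
```

arm_command(
  series=[
    [0, 0, 0, 0, 1],
    [0, 0, 0, 0, 1],
    [0, 0, 0, 0, 1],
    [0, 0, 0, 0, 1],
    [0, 0, 0, 0, 1],
  ],
)

```text
time: 10.98
tool_pos: [0.6008, -0.2327, 0.0069]
tool_rot: [0.001, 0.575, 0.818, 0.0]
wrist_force: [-1.0, 0.5, 8.7]
finger_gap: 0.0365
grasp_force: 60.7
```

arm_command(
  series=[
    [0, 0, -0.02, 0, 1],
    [0, 0, -0.06, 0, 1],
    [0, 0, -0.11, 0, 1],
    [0, 0, -0.16, 0, 1],
    [0, 0, -0.17, 0, 1],
  ],
)

```text
time: 11.6
tool_pos: [0.6022, -0.2333, 0.181]
tool_rot: [0.003, 0.575, 0.818, 0.001]
wrist_force: [-0.5, 0.3, -0.9]
finger_gap: 0.0369
grasp_force: 60.5
```

Run:
```python
from h import *
go([.5417,.2185,.17],109.7)
```

```text
t 11.60 pos [ 0.6022 -0.2333  0.181 ] head 109.7 tilt 0.007 -> shift [0.4457 0.0956 0.0094] turn 0.001 gap 0.037 F 60.5
```

arm_command(
  series=[
    [0.05, 0.011, 0, 0, 1],
    [0.1, 0.022, 0, 0, 1],
    [0.15, 0.032, 0, 0, 1],
    [0.2, 0.043, 0, 0, 1],
    [0.25, 0.054, 0, 0, 1],
  ],
)

```text
time: 12.22
tool_pos: [0.566, 0.0226, 0.1761]
tool_rot: [-0.0, 0.576, 0.818, -0.0]
wrist_force: [0.5, 0.3, -1.2]
finger_gap: 0.0364
grasp_force: 60.5
```

arm_command(
  series=[
    [0.05, 0.011, 0, 0, 1],
    [0.1, 0.021, 0, 0, 1],
    [0.15, 0.032, 0, 0, 1],
    [0.19, 0.041, 0, 0, 1],
    [0.195, 0.042, 0, 0, 1],
  ],
)

```text
time: 12.85
tool_pos: [0.5396, 0.2211, 0.176]
tool_rot: [-0.0, 0.574, 0.819, -0.0]
wrist_force: [0.2, -0.7, -0.1]
finger_gap: 0.0366
grasp_force: 60.5
```

arm_command(
  series=[
    [0, 0, 0.02, 0, 1],
    [0, 0, 0.05, 0, 1],
    [0, 0, 0.07, 0, 1],
    [0, 0, 0.08, 0, 1],
    [0, 0, 0.08, 0, 1],
  ],
)

```text
time: 13.48
tool_pos: [0.5402, 0.2183, 0.0956]
tool_rot: [-0.0, 0.576, 0.818, -0.0]
wrist_force: [0.5, -0.4, 0.3]
finger_gap: 0.0368
grasp_force: 60.5
```

Run:
```python
from h import *
f,C=look("next_block",.12,"w5")
ok=f["z_map"]>0
near=np.hypot(C[...,0]-.5417,C[...,1]-.2185)<.1
z=C[ok&near&(C[...,2]>.05)]; print(len(z), np.percentile(z[:,2],[5,50,95]) if len(z) else "")
go([.5417,.2185,.0395],109.7)
```

```text
next_block 0.77 [280. 206. 371. 329.] mask@zt (array([537.4, 227.5]), array([35.9, 55. ]), 'long axis deg 109.7') n 4
45576 [0.11000152 0.15573406 0.18077036]
t 13.57 pos [0.5409 0.2187 0.0966] head 109.7 tilt 0.001 -> shift [-0.0004  0.0006  0.0571] turn 0.000 gap 0.036 F 60.5
```

View pics/w5.png

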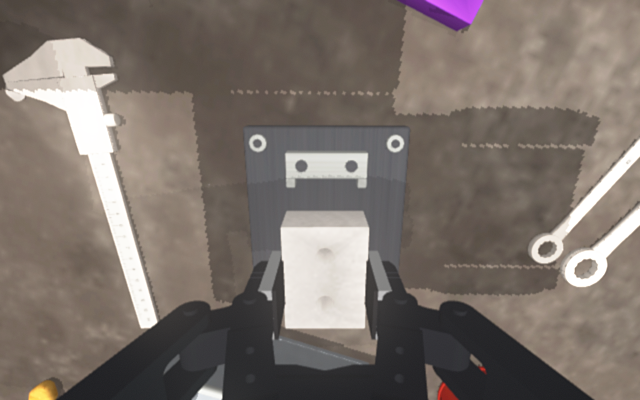

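The block is gripped square and level at (325,270) over the fixture, with the stops visible. I'll lower it most of the way and measure it there.

arm_command(
  series=[
    [-0.0004, 0.0006, 0.015, 0, 1],
    [-0.0004, 0.0006, 0.03, 0, 1],
    [-0.0004, 0.0006, 0.04, 0, 1],
    [-0.0004, 0.0006, 0.04, 0, 1],
    [-0.0004, 0.0006, 0.04, 0, 1],
  ],
)

```text
time: 14.2
tool_pos: [0.5413, 0.2186, 0.0559]
tool_rot: [-0.0, 0.575, 0.818, -0.0]
wrist_force: [0.2, -0.9, -0.4]
finger_gap: 0.0364
grasp_force: 60.5
```

Run:
```python
from h import *
f,C=look("next_block",.071,"w6")
d=manip.trace("next_block","wrist")
if d:
    P=C[d[0]["mask"]&(f["z_map"]>0)]; h,e=np.histogram(P[:,2],np.arange(.03,.1,.002)); print([(round(a,3),int(n)) for a,n in zip(e,h) if n>50])
go([.5417,.2185,.040],109.7)
```

```text
next_block 0.95 [281. 210. 367. 329.] mask@zt (array([540.2, 222.9]), array([37.9, 58.3]), 'long axis deg 109.7') n 8352
  depth top (array([541.5, 219.6]), array([38.1, 52.9]), 'long axis deg 110.0') z 0.0712
next_block 0.47 [223. 132. 422. 293.] mask@zt (array([531.2, 247.7]), array([72.4, 78.9]), 'long axis deg 19.9') n 2
[(np.float64(0.05), 65), (np.float64(0.052), 105), (np.float64(0.054), 133), (np.float64(0.056), 132), (np.float64(0.058), 142), (np.float64(0.06), 185), (np.float64(0.062), 186), (np.float64(0.064), 208), (np.float64(0.066), 230), (np.float64(0.068), 311), (np.float64(0.07), 7008), (np.float64(0.072), 803)]
t 14.35 pos [0.5415 0.2187 0.0563] head 109.7 tilt 0.001 -> shift [-0.0003  0.0001  0.0163] turn 0.001 gap 0.036 F 60.5
```

arm_command(
  series=[
    [-0.001, 0, 0.008, 0, 1],
    [-0.001, 0, 0.014, 0, 1],
    [-0.001, 0, 0.0165, 0, 1],
    [-0.001, 0, 0.0165, 0, 1],
    [-0.001, 0, 0.0165, 0, 1],
  ],
)

```text
time: 14.98
tool_pos: [0.5416, 0.2177, 0.0395]
tool_rot: [0.0, 0.575, 0.818, 0.0]
wrist_force: [-0.1, -0.2, -0.0]
finger_gap: 0.0366
grasp_force: 60.5
```

arm_command(
  series=[
    [0, 0, 0, 0, 1],
    [0, 0, 0, 0, 1],
    [0, 0, 0, 0, 1],
    [0, 0, 0, 0, 1],
  ],
)

```text
time: 15.48
tool_pos: [0.5415, 0.2176, 0.0394]
tool_rot: [0.0, 0.575, 0.818, 0.0]
wrist_force: [0.1, 0.2, -0.8]
finger_gap: 0.0364
grasp_force: 60.5
```

Run:
```python
from h import *
look("next_block",.0545,"w7")
go([.5417,.2185,.040],109.7); s=manip.observe(); print(s["wrist_force"])
print(manip.close_job())
```

```text
next_block 0.75 [278. 208. 368. 328.] mask@zt (array([540.6, 222. ]), array([38. , 58.3]), 'long axis deg 109.7') n 8336
  depth top (array([542.1, 218.9]), array([38.7, 52.7]), 'long axis deg 110.1') z 0.0547
t 15.57 pos [0.5415 0.2176 0.0395] head 109.7 tilt 0.000 -> shift [ 0.0008  0.0004 -0.0005] turn 0.001 gap 0.037 F 60.5
[-0.22770256 -0.55452318  0.40473478]
the job is handed in; nothing more can be done
None
```

The finished block lies in the crate, and the next block is held still, level and square over the seat, about 1 cm above the stops and within about 1 mm of centre; I handed the job in at 15.6 s (no verdict was returned).

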